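# Load two cells into the cell tester and shut its cover

### The job

Put the two thick battery cells one by one into the two empty bays of the cell tester, each with its flat end against the spring contact and its button end against the fixed contact, lying level on the bay floor. Then fold the tester's hinged cover fully shut over them. Leave the slim cell and the other things on the bench where they are.

Things in the scene. Friction and masses are not known exactly. Their poses are not given: they have to be found in the camera images.
- cell_a: Thick grey cylindrical cell, 26 mm diameter, 66 mm long (64 mm can plus a 2 mm button, 11 mm wide, at one end), about 90 g. Origin at its centre; x runs along it to the button (+) end, y and z turn as it rolls. A black groove rings it 8 mm from the button face. Lies level in a black saddle fixed to the bench, its underside 4 mm up, centre 17 mm up. Either thick cell may go into either bay.
- cell_b: Second thick cell, the same as cell_a (26 x 66 mm, origin at its centre, x to its button end), in its own saddle (50 x 32 mm, with two ridges up to 7.5 mm above the bench and 13.5 mm either side of the cell's axis).
- cell_a_plus (a point): Centre of the button's face of cell_a, 33 mm from the cell's centre.
- cell_b_plus (a point): Centre of the button's face of cell_b, 33 mm from the cell's centre.
- slim_cell: Slim grey cell, 18 mm diameter, 66 mm long, in a similar saddle. Not for this tester: leave it alone. Origin at its centre.
- tester: White cell tester fixed to the bench, 122 x 130 mm (its x from -64 to +58), bay floors 20 mm above the bench. Origin under it at bench height; x runs from the spring end to the fixed-contact and hinge end, y across the two bays (centre lines at y = -30 and +30 mm), z up. A wall 36 mm above the bench runs across the spring end, x = -63 to -51 mm.
- bay0 (a point): Where the centre of a seated cell lies in the bay at tester y = -30 mm: 13 mm above the bay floor, 33 mm above the bench. Axes as the tester's. Side posts 8 mm high over the floor stand 14.5 mm either side of the bay's centre line at x = 16 to 28 and -28 to -16 mm; between them the sides are open for the fingers.
- bay1 (a point): The same for the bay at tester y = +30 mm. Each bay is free 62 mm long, 4 mm less than a cell, so a cell cannot go in level: tilt it with the flat end low, push that end against the sprung plate, then lower the button end behind the fixed contact.
- bay0_plus (a point): Where the button face of the cell seated in bay 0 lies: 33 mm along tester x from bay0, on the face of the bay's brass fixed contact, a plate 24 mm wide and 14 mm high over the bay floor.
- bay1_plus (a point): The same for bay 1, 33 mm along tester x from bay1.
- plate0 (a joint): Travel in m of bay 0's brass sprung contact plate (22 mm wide, top 12.5 mm above the bay floor). At 0 (free) its face is at tester x = -29 mm; it is pushed back towards -x, at most 0.014 (about 2 N to start, 0.45 N more per mm); 0.004 with a cell seated.
- plate1 (a joint): The same for bay 1's sprung plate.
- cover (a joint): Angle of the tester's grey cover about its hinge: 0 = fully shut (level over the bays, 4 mm above seated cells), growing as it opens, 1.57 = upright, stop at 2.3. Friction hinge: it stays where it is left and moves with a push of about 1 to 2 N at its free edge.
- cover_hinge (a point): Middle of the cover's hinge axis, at tester x = +50 mm, 52 mm above the bench; the axis runs along the tester's y.
- cover_edge (a point): Middle of the cover's free edge, 109 mm from the hinge axis, in the middle of its 4 mm thickness. The panel is 124 mm wide along the hinge; when it is shut a lip hangs from this edge, 12 mm down on the bay side. Shut, the edge lies at tester x = -59 mm and the cover's top is 54 mm above the bench.
- spool: Aluminium solder spool standing on the bench, 54 mm diameter, 30 mm high; leave alone. Origin under its centre.
- bottle: Small clear bottle, 40 mm diameter, 110 mm high; leave alone. Origin under its centre.
- driver: Screwdriver, 160 mm long, lying on the bench beyond the tester; leave alone.
Things that resemble listed ones, but are neither listed nor needed, are in the scene too. What is shaped like the tester but blue, green or turquoise is not meant.

How it is judged:
By the outcome, as a careful person would: the job done as asked, in the order asked, and still so for the second after the job is handed in, with the robot touching nothing.
It also fails if it takes over 70 s, if anything falls off the work surface, if the arm or the gripper's body presses on something with over 40 N, if the wrist force passes 120 N, or if a joint passes its speed limit or range.

### The arm

A 6-joint arm with a two-finger parallel gripper is mounted at the origin on the work surface. World frame = base frame: x ahead of the robot, y to its left, z up, the work surface at z = 0. Lengths are in m, angles in rad, forces in N, time in s.
With the tool pointing down it reaches from about 0.375 to 0.975 m from the base axis. Payload 3.8 kg.
Tool frame: the origin (TCP) lies midway between the tips of the shut fingers; the grasp point (between the pads) lies 19 mm behind it; x points along the fingers, z is the direction in which the jaws open and shut, and the axes are right-handed (so a half turn about x gives the same grasp; the last joint's range is limited). The gripper opens to 85 mm and grips with 20 to 120 N. Pads are 22 mm wide; open, the fingers measure 114 mm over their backs; the gripper's body (76 mm by 85 mm) begins 54 mm behind the grasp point. The pads swing forward as they close: fully open they stand 13 mm farther back than shut.
Start: joints at [1.291, 0.264, 1.604, -0, 1.274, -0.037], TCP at [0.162, 0.655, 0.231] pointing down, gripper open.
Joint ranges: [-2.63, 2.63], [-0.94, 2.18], [0.31, 2.57], [-1.31, 4.45], [0, 2.66], [-2.55, 2.55]. Speed limits (rad/s): [2.57, 2.57, 3.14, 3.14, 3.14, 3.14].

### API

Orientations are given as a rotation vector (axis times angle).
In Python, from workcell import * gives the robot as it stands. The module is installed in compiled form; this text tells all that it offers.
- The arm moves only by the tool carry_out, never from a script. Its arguments are lists of equal length, an entry for each row: "offset": the shift along the tool's x, y, z in cm, a list of three; "delta_rot": the turn, a rotation vector about the tool's x, y, z in degrees, a list of three. A call has exactly 5 rows; each row shifts and turns the commanded pose from where the row before left it, along the tool's axes as they then stand; what a row does not reach is not made up. A row lasts 1/12 s, in which the tool goes at most 41.7 mm and 7.16 degrees, less where a joint would pass 70% of its speed; a pose out of reach is approached as far as the arm can. A call is refused whole if a number of a shift passes 4.17 or a number of a turn 7.16, either way. A call with a gripper value outside its range is refused whole. "fingers" is the opening, from -1 (shut) to 1 (fully open), set as the call begins (left out, the last holds). The fingers move at their own pace and stop on an object; "newtons" is the grip in N (left out, the last holds). Time passes only in rows, so rows that do not move let the fingers close, or fill a call up. It gives the time, the measured TCP pose, the force and the opening at its end, in the units of the state.
- read_state(): the state, without advancing time (a new reading comes with each control period).
- read_camera(name): name is "side" or "top"; returns (picture, depth): 400x640x3 uint8, red, green, blue; 400x640 float32, m along the optical axis (not along the pixel's ray), 0 where there is no reading.
- get_calibration(name): a dict with "fx", "fy", "cx", "cy" (pixels), "distortion" ([k1, k2, p1, p2, k3] as OpenCV has them; the pictures are not rectified), "R" (3x3) and "t" (3): a world point X has camera coordinates R X + t. Camera axes: x right, y down, z forward; pixel columns grow to the right and rows downward; lengths in m; the calibration is good to about 2 mm. A picture is of the moment at which its call begins. get_calibration takes no time and is no camera call.
- finish_job(): hands the job in, once; it reports no verdict.
The state is a dict: "time": time; "q": joint angles; "joint_vel": joint speeds; "joint_torque": joint torques, N m; "tool_pos": TCP position; "tcp_rot": TCP orientation; "wrist_force": force on the tool from outside, world axes, zero at the start; "torque": the same for the moment, N m; "width": opening from 0.0 (shut) to 1.0 (fully open).
Only numpy, scipy, OpenCV 4.12 (cv2) and the standard library are available. Lean on these libraries where they do the work, as an engineer would, in place of code of your own. Each camera call takes 0.05 s, during which the arm holds its last target. There are 200 camera calls.

## Working session

There is one attempt and no reset: what is moved stays moved. The work goes in short steps, Python scripts to look and compute and a tool call to move; the robot and the scene stay as the last step left them, time stands still between calls to the robot, and variables do not carry over. Pictures are saved under pics/ and viewed, about 8 in all and at most 12, crops included, and the job is handed in when it is done.

Besides the shell and the picture viewer there is one more tool, called after "Emit:" as name(argument=value, ...), one argument or row to a line, values as JSON. carry_out: Moves the arm, as the interface text tells. Its arguments: {"type":"object","properties":{"offset":{"type":"array"},"delta_rot":{"type":"array"},"fingers":{"type":"number"},"newtons":{"type":"number"}},"required":["offset","delta_rot"]}

```bash
mkdir -p pics; cat > h.py <<'E'
from workcell import *
import numpy as np, cv2
from scipy.spatial.transform import Rotation as Rn
def cloud(name):
    im,d=read_camera(name); c=get_calibration(name)
    h,w=d.shape; uv=np.stack(np.meshgrid(np.arange(w),np.arange(h)),-1).reshape(-1,1,2).astype(float)
    K=np.array([[c['fx'],0,c['cx']],[0,c['fy'],c['cy']],[0,0,1]])
    n=cv2.undistortPoints(uv,K,np.array(c['distortion'])).reshape(h,w,2)
    P=np.dstack([n,np.ones((h,w))])*d[...,None]
    W=(P-np.array(c['t']))@np.array(c['R'])
    W[d==0]=np.nan
    return im,W,n,c
def plane(n,c,u,v,z):
    R=np.array(c['R']);o=-R.T@np.array(c['t']);r=R.T@np.r_[n[int(v),int(u)],1]
    return o+r*(z-o[2])/r[2]
E
python3 - <<'E'
from h import *
for n in ['top','side']:
    im,W,nn,c=cloud(n); cv2.imwrite(f'pics/{n}0.png',im[...,::-1]); np.savez(f'{n}0.npz',im=im,W=W,n=nn)
    print(n,-np.array(c['R']).T@np.array(c['t']),np.array(c['R'])[2],c['fx'])
s=read_state();print(s['time'],s['tool_pos'],s['tcp_rot'],s['width'])
E
```

```text
top [ 0.43911704 -0.07750295  1.26236346] [ 0.1185096   0.00325468 -0.99294757] 469.40630973607244
side [-0.00482876 -0.73715741  0.63444409] [ 0.54040304  0.63321561 -0.5540781 ] 467.3134225571942
0.1 [0.1621123  0.65455321 0.23007625] [-1.02977261  1.31599978  1.02774027] 0.9988719534967725
```

View pics/top0.png

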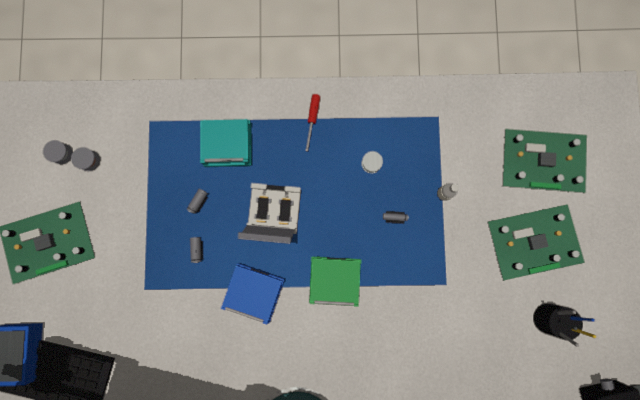

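View pics/side0.png

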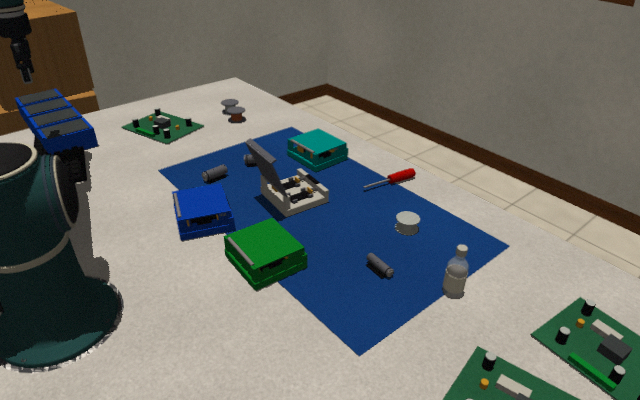

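The top view shows the white tester at (273,213), with its grey cover upright at (268,235) on the robot side. The cells are at (197,201), (196,249) and (396,217). The lookalikes are turquoise (225,142), blue (253,293) and green (335,281). I'll enlarge the three cells and the tester and measure them.

```bash
python3 - <<'E'
from h import *
D=np.load('top0.npz');im,W,n=D['im'],D['W'],D['n'];c=get_calibration('top')
crop=lambda u,v,r:cv2.resize(im[v-r:v+r,u-r:u+r,::-1],(390,290) if 0 else (290,290),interpolation=cv2.INTER_CUBIC)
a=np.hstack([crop(197,201,20),crop(196,249,20)]);b=np.hstack([crop(396,217,20),crop(271,213,40)])
cv2.imwrite('pics/crop1.png',np.vstack([a,b]))
hsv=cv2.cvtColor(im,cv2.COLOR_RGB2HSV)
for nm,(u,v) in dict(c1=(197,201),c2=(196,249),c3=(396,217)).items():
    m=np.zeros(im.shape[:2],np.uint8);r=20
    m[v-r:v+r,u-r:u+r]=((hsv[...,1]<110)&(W[...,2]<.06))[v-r:v+r,u-r:u+r]
    m2=(W[...,2]>.008)&(m>0)
    cs=max(cv2.findContours(m,0,2)[0],key=cv2.contourArea)
    p=np.array([plane(n,c,q[0][0],q[0][1],.017)[:2] for q in cs])
    rc=cv2.minAreaRect((p*1000).astype(np.float32))
    P=W[m2];print(nm,'rect',np.round(rc[0],1),np.round(rc[1],1),round(rc[2],1),'top z',np.nanpercentile(P[:,2],[50,90,99]),'mean',np.nanmedian(P,0))
m=((hsv[...,1]<60)&(hsv[...,2]>150)).astype(np.uint8);mm=np.zeros_like(m);mm[170:250,225:320]=m[170:250,225:320]
cs=max(cv2.findContours(mm,0,2)[0],key=cv2.contourArea)
print('tester px',cv2.boundingRect(cs),cv2.minAreaRect(cs))
for z in (.02,.036):
  p=np.array([plane(n,c,q[0][0],q[0][1],z)[:2] for q in cs]);print(z,cv2.minAreaRect((p*1000).astype(np.float32)))
for nme in ['top','side']:
    W2=np.load(nme+'0.npz')['W'];s=(W2[...,2]>.06)&(W2[...,0]>.3)&(W2[...,0]<.75)&(W2[...,1]>-.1)&(W2[...,1]<.2)
    P=W2[s];print(nme,'cover pts',len(P),np.nanmin(P,0),np.nanmax(P,0))
    hi=P[P[:,2]>np.nanmax(P[:,2])-.01];print(hi.mean(0))
E
```

```text
c1 rect [598.2 260.6] [32.6 68.3] 59.8 top z [0.02626087 0.03007839 0.03297369] mean [0.59637087 0.25926853 0.02626087]
c2 rect [470.4 261.6] [66.3 31.7] 1.1 top z [0.02654206 0.03086209 0.0331635 ] mean [0.46880097 0.26063063 0.02654206]
c3 rect [ 549.2 -267.6] [66.4 29.4] 89.1 top z [0.01796496 0.0214374  0.02352841] mean [ 0.5478028  -0.26634138  0.01796496]
tester px (247, 183, 53, 46) ((273.4051513671875, 205.67861938476562), (49.34612274169922, 41.41216278076172), 5.355824947357178)
0.02 ((583.28759765625, 56.887489318847656), (131.54318237304688, 110.9174575805664), 83.77338409423828)
0.036 ((581.430908203125, 55.156715393066406), (129.8490753173828, 109.48892974853516), 83.77338409423828)
top cover pts 732 [ 0.30332593 -0.0827704   0.0600093 ] [0.52677299 0.14422635 0.16157887]
[0.49206835 0.06318177 0.15568863]
side cover pts 741 [ 0.4801048  -0.00283649  0.06013033] [0.52671606 0.1256971  0.1608676 ]
[0.49245523 0.05857539 0.15589632]
```

View pics/crop1.png

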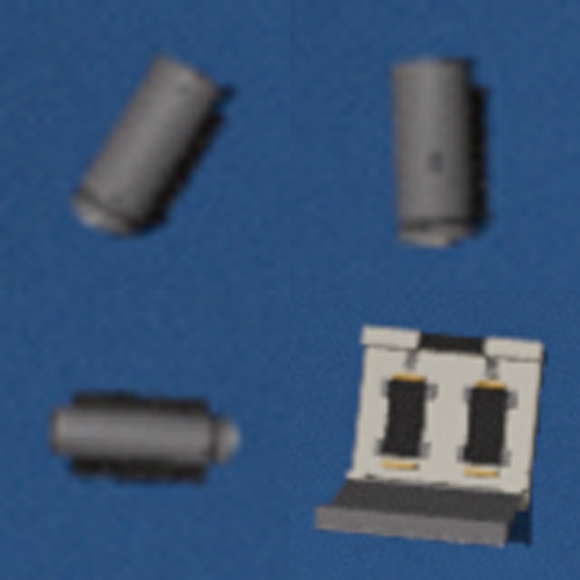

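```bash
python3 - <<'E'
from h import *
D=np.load('top0.npz');im,W,n=D['im'],D['W'],D['n'];c=get_calibration('top')
hsv=cv2.cvtColor(im,cv2.COLOR_RGB2HSV).astype(int)
def sub(u,v,z):  # subpixel plane cast
    u0,v0=int(u),int(v);p=lambda a,b:plane(n,c,a,b,z)
    o=p(u0,v0);return o+(p(u0+1,v0)-o)*(u-u0)+(p(u0,v0+1)-o)*(v-v0)
# cells: grey pixels not dark
for nm,(u,v) in dict(c1=(197,201),c2=(196,249)).items():
    m=np.zeros(im.shape[:2],np.uint8);r=20
    m[v-r:v+r,u-r:u+r]=((hsv[...,1]<75)&(hsv[...,2]>60))[v-r:v+r,u-r:u+r]
    cs=max(cv2.findContours(m,0,1)[0],key=cv2.contourArea)
    m=cv2.drawContours(np.zeros_like(m),[cs],-1,1,-1)
    ys,xs=np.nonzero(m);p=np.array([sub(a,b,.019)[:2] for a,b in zip(xs,ys)])*1000
    rc=cv2.minAreaRect(p.astype(np.float32));q=p-p.mean(0);w,V=np.linalg.eigh(q.T@q)
    d=V[:,1]*(-np.sign(V[0,1]));print(nm,'mean',p.mean(0),'rect',rc,'pca yaw',np.degrees(np.arctan2(d[1],d[0])))
    rot=np.array([d,[-d[1],d[0]]]);e=q@rot.T;print('ext',e.min(0),e.max(0))
# brass
m=((hsv[...,0]>12)&(hsv[...,0]<32)&(hsv[...,1]>110)&(hsv[...,2]>90)).astype(np.uint8);m[:180]=0;m[240:]=0;m[:,:240]=0;m[:,305:]=0
k,l,st,ce=cv2.connectedComponentsWithStats(m)
for i in range(1,k):
    if st[i,4]>4: print('brass',st[i],ce[i],sub(*ce[i],.033)*1000)
# white outline edges by row/column gradient
g=cv2.cvtColor(im,cv2.COLOR_RGB2GRAY).astype(float);S=((hsv[...,1]<90))
def cross(line):  # first subpixel crossing of 120
    i=np.nonzero(line>120)[0];a,b=i[0],i[-1]
    f=lambda k,j:k+(120-line[k])/(line[j]-line[k])*(j-k)
    return f(a-1,a),f(b+1,b)
L=[];Rr=[]
for v in range(194,222,2):
    a,b=cross(g[v,230:315]);L.append(sub(230+a,v,.02)[:2]*1000);Rr.append(sub(230+b,v,.02)[:2]*1000)
T=[]
for u in list(range(253,264))+list(range(285,297)):
    col=g[172:215,u];i=np.nonzero(col>120)[0][0];T.append(sub(u,172+i-1+(120-col[i-1])/(col[i]-col[i-1]),.036)[:2]*1000)
for nm,P in(('L',L),('R',Rr),('T',T)):
    x0=cv2.fitLine(np.float32(P),cv2.DIST_HUBER,0,.01,.01).ravel();print(nm,x0,np.degrees(np.arctan2(x0[1],x0[0])))
E
```

```text
c1 mean [600.35621178 262.56116648] rect ((599.2902221679688, 262.7491760253906), (24.658628463745117, 67.89739990234375), 59.80846405029297) pca yaw 148.1380661134101
ext [-32.95042049 -12.78771935] [35.08185341 12.41786955]
c2 mean [471.23190487 264.20341408] rect ((470.1968994140625, 265.033447265625), (65.93315124511719, 23.721786499023438), 0.9750732779502869) pca yaw -177.60411626430746
ext [-32.05515416 -12.38938784] [34.1200645  11.72349381]
brass [260 197   8   1   8] [263.5 197. ] [604.92496399  81.46968411  33.        ]
brass [283 198   7   2  10] [285.4 198.7] [599.47490446  23.63279967  33.        ]
brass [258 221   7   1   7] [261. 221.] [541.44196194  88.0595121   33.        ]
brass [280 223   8   1   8] [283.5 223. ] [535.23853782  29.00255369  33.        ]
L [ 9.9396747e-01 -1.0967531e-01  5.8045911e+02  1.2093924e+02] -6.296599
R [ 9.9427545e-01 -1.0684708e-01  5.7678687e+02 -9.3648090e+00] -6.1335955
T [1.0667926e-01 9.9429351e-01 6.3694952e+02 4.6438232e+01] 83.87607
```

```bash
cat >> h.py <<'E'
TY=173.8; O=np.array([.5735,.0563,0])
def ori(yaw,tilt=0,s=1):
    a=np.radians(yaw);t=np.radians(tilt);h=np.array([np.cos(a),np.sin(a),0]);up=np.array([0,0,1.])
    ax=np.cos(t)*h+np.sin(t)*up; x=-(-np.sin(t)*h+np.cos(t)*up); y=s*ax
    return Rn.from_matrix(np.c_[x,y,np.cross(x,y)])
def T2W(p): 
    a=np.radians(TY);return O+np.array([np.cos(a)*p[0]-np.sin(a)*p[1],np.sin(a)*p[0]+np.cos(a)*p[1],p[2]])
def plan(wps,step=4.0,ang=7.0,start=None):
    """wps: [(pos m, Rotation, optional nrows)] ; prints rows in cm/deg, rounding fed back"""
    s=read_state();p,R=start or (np.array(s['tool_pos']),Rn.from_rotvec(s['tcp_rot']))
    out=[]
    for w in wps:
        q,Q=np.array(w[0]),w[1];p0,R0=p,R;rv=(R0.inv()*Q).as_rotvec(degrees=True)
        n=max(int(np.ceil(max(np.linalg.norm(q-p)*100/step,np.linalg.norm(rv)/ang))),w[2] if len(w)>2 else 1)
        for i in range(1,n+1):
            pt=p0+(q-p0)*i/n;Rt=R0*Rn.from_rotvec(rv*i/n,degrees=True)
            d=np.round(R.inv().apply(pt-p)*100,2);r=np.round((R.inv()*Rt).as_rotvec(degrees=True),1)
            p=p+R.apply(d/100);R=R*Rn.from_rotvec(r,degrees=True);out.append((d.tolist(),r.tolist()))
        out.append(None)
    rows=[o for o in out if o];print('waypoint row ends',np.cumsum([o is not None for o in out])[[i for i,o in enumerate(out) if o is None]])
    while len(rows)%5: rows.append(([0,0,0],[0,0,0]))
    for i in range(0,len(rows),5):
        print('off',str([r[0] for r in rows[i:i+5]]).replace(' ',''),'\n rot',str([r[1] for r in rows[i:i+5]]).replace(' ',''))
    return p,R
E
python3 - <<'E'
from h import *
s=read_state();R=Rn.from_rotvec(s['tcp_rot']);print(R.as_matrix().round(2),s['q'])
for sg in(1,-1): print(sg,(R.inv()*ori(182,0,sg)).as_rotvec(degrees=True))
sg=min((1,-1),key=lambda k:(R.inv()*ori(182,0,k)).magnitude());print(sg)
Q=ori(182,0,sg)
plan([((.47,.265,.12),Q),((.47,.265,.03),Q),((.47,.265,.0095),Q)])
E
```

```text
[[-0.   -0.97  0.24]
 [-0.    0.24  0.97]
 [-1.    0.   -0.  ]] [ 1.29109143e+00  2.64675180e-01  1.60525975e+00 -2.49442436e-05
  1.27369962e+00 -3.69128476e-02]
1 [-15.91053434  -0.1158      -0.01917346]
-1 [ 1.64089381e+02 -2.76332504e-02  1.66893712e-01]
1
waypoint row ends [13 16 17]
off [[0.85,-3.02,-2.34],[0.85,-2.97,-2.4],[0.85,-2.92,-2.46],[0.86,-2.86,-2.53],[0.85,-2.81,-2.58]] 
 rot [[-1.2,-0.0,-0.0],[-1.2,-0.0,-0.0],[-1.3,-0.0,-0.0],[-1.2,-0.0,-0.0],[-1.2,-0.0,-0.0]]
off [[0.85,-2.75,-2.65],[0.84,-2.7,-2.7],[0.85,-2.64,-2.77],[0.85,-2.57,-2.82],[0.84,-2.52,-2.87]] 
 rot [[-1.2,-0.1,-0.0],[-1.3,0.0,-0.0],[-1.2,0.0,-0.0],[-1.2,0.0,-0.0],[-1.2,0.0,-0.0]]
off [[0.85,-2.46,-2.92],[0.85,-2.39,-2.98],[0.84,-2.33,-3.03],[3.0,0.0,0.0],[3.0,0.0,0.0]] 
 rot [[-1.3,0.0,-0.0],[-1.2,-0.0,-0.0],[-1.2,-0.0,-0.0],[-0.0,-0.0,-0.0],[-0.0,-0.0,-0.0]]
off [[3.0,0.0,0.0],[2.05,0.0,0.0],[0,0,0],[0,0,0],[0,0,0]] 
 rot [[-0.0,-0.0,-0.0],[-0.0,-0.0,-0.0],[0,0,0],[0,0,0],[0,0,0]]
```

Emit:
carry_out(
  offset=[
    [0.85,-3.02,-2.34],
    [0.85,-2.97,-2.4],
    [0.85,-2.92,-2.46],
    [0.86,-2.86,-2.53],
    [0.85,-2.81,-2.58],
  ],
  delta_rot=[
    [-1.2,0,0],
    [-1.2,0,0],
    [-1.3,0,0],
    [-1.2,0,0],
    [-1.2,0,0],
  ],
  fingers=1,
  newtons=60,
)

```text
time: 0.52
tool_pos: [0.2812, 0.5037, 0.1877]
tcp_rot: [-1.11, 1.271, 1.109]
wrist_force: [0.5, 0.7, -0.4]
width: 0.993
```

Emit:
carry_out(
  offset=[
    [0.85,-2.75,-2.65],
    [0.84,-2.7,-2.7],
    [0.85,-2.64,-2.77],
    [0.85,-2.57,-2.82],
    [0.84,-2.52,-2.87],
  ],
  delta_rot=[
    [-1.2,0,0],
    [-1.3,0,0],
    [-1.2,0,0],
    [-1.2,0,0],
    [-1.2,0,0],
  ],
)

```text
time: 0.93
tool_pos: [0.3996, 0.3538, 0.1456]
tcp_rot: [-1.188, 1.223, 1.188]
wrist_force: [0.4, -0.2, 0.9]
width: 1.0
```

Emit:
carry_out(
  offset=[
    [0.85,-2.46,-2.92],
    [0.85,-2.39,-2.98],
    [0.84,-2.33,-3.03],
    [3,0,0],
    [3,0,0],
  ],
  delta_rot=[
    [-1.3,0,0],
    [-1.2,0,0],
    [-1.2,0,0],
    [0,0,0],
    [0,0,0],
  ],
)

```text
time: 1.35
tool_pos: [0.4734, 0.2644, 0.0617]
tcp_rot: [-1.232, 1.19, 1.229]
wrist_force: [-0.6, 0.5, -0.3]
width: 1.0
```

```bash
python3 - <<'E'
from h import *
s=read_state();print(s['time'],s['tool_pos'],Rn.from_rotvec(s['tcp_rot']).as_matrix().round(3).tolist())
a,_=read_camera('top');b,_=read_camera('side')
A=cv2.resize(a[180:300,140:300,::-1],(640,480),interpolation=2)[:, :400];B=cv2.resize(b[120:240,150:300,::-1],(400,320),interpolation=2)
B=np.vstack([B,np.zeros((160,400,3),np.uint8)]);cv2.imwrite('pics/p4.png',np.hstack([A,B]))
plan([((.47,.265,.0095),ori(182))])
E
```

```text
1.35 [0.47338093 0.26438993 0.06172321] [[0.004, -1.0, -0.03], [0.002, -0.03, 1.0], [-1.0, -0.004, 0.002]]
waypoint row ends [2]
off [[2.31,-0.23,0.13],[2.3,-0.22,0.12],[0,0,0],[0,0,0],[0,0,0]] 
 rot [[-0.1,-0.1,-0.3],[-0.0,-0.2,-0.3],[0,0,0],[0,0,0],[0,0,0]]
```

View pics/p4.png

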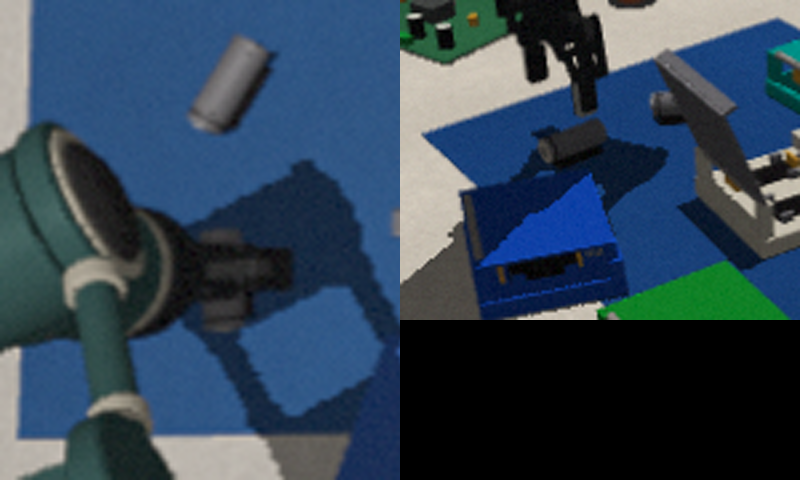

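p4: the open fingers straddle cell c2 at crop (250,270), and the side crop shows its button end facing the robot at (545,155). I'll descend and grip.

Emit:
carry_out(
  offset=[
    [2.3,0,0.06],
    [1.5,0,0.06],
    [1.4,0,0],
    [0,0,0],
    [0,0,0],
  ],
  delta_rot=[
    [0,0,0],
    [0,0,0],
    [0,0,0],
    [0,0,0],
    [0,0,0],
  ],
)

```text
time: 1.87
tool_pos: [0.4697, 0.2673, 0.0094]
tcp_rot: [-1.235, 1.193, 1.236]
wrist_force: [0.6, 0.0, 1.3]
width: 0.999
```

```bash
python3 - <<'E'
from h import *
s=read_state();print(s['time'],s['tool_pos'],Rn.from_rotvec(s['tcp_rot']).as_matrix().round(3).tolist(),s['wrist_force'])
plan([((.47,.265,.0095),ori(182))])
E
```

```text
1.8667 [0.4697352  0.26729434 0.00937981] [[-0.001, -0.999, -0.036], [-0.0, -0.036, 0.999], [-1.0, 0.001, -0.0]] [0.62757753 0.01988639 1.30957279]
waypoint row ends [1]
off [[-0.01,-0.02,-0.23],[0,0,0],[0,0,0],[0,0,0],[0,0,0]] 
 rot [[0.0,-0.0,-0.1],[0,0,0],[0,0,0],[0,0,0],[0,0,0]]
```

Emit:
carry_out(
  offset=[
    [0,0,-0.23],
    [0,0,0],
    [0,0,0],
    [0,0,0],
    [0,0,0],
  ],
  delta_rot=[
    [0,0,0],
    [0,0,0],
    [0,0,0],
    [0,0,0],
    [0,0,0],
  ],
)

```text
time: 2.28
tool_pos: [0.4707, 0.2649, 0.0097]
tcp_rot: [-1.235, 1.191, 1.234]
wrist_force: [-0.3, -0.1, 0.3]
width: 1.002
```

Emit:
carry_out(
  offset=[
    [0,0,0],
    [0,0,0],
    [0,0,0],
    [0,0,0],
    [0,0,0],
  ],
  delta_rot=[
    [0,0,0],
    [0,0,0],
    [0,0,0],
    [0,0,0],
    [0,0,0],
  ],
  fingers=-1,
  newtons=60,
)

```text
time: 2.7
tool_pos: [0.4703, 0.2644, 0.009]
tcp_rot: [-1.235, 1.193, 1.235]
wrist_force: [1.2, -12.5, 8.6]
width: 0.298
```

Emit:
carry_out(
  offset=[
    [0,0,0],
    [0,0,0],
    [0,0,0],
    [0,0,0],
    [0,0,0],
  ],
  delta_rot=[
    [0,0,0],
    [0,0,0],
    [0,0,0],
    [0,0,0],
    [0,0,0],
  ],
)

```text
time: 3.12
tool_pos: [0.4706, 0.2644, 0.0093]
tcp_rot: [-1.235, 1.193, 1.234]
wrist_force: [-0.5, -4.1, 5.1]
width: 0.278
```

```bash
python3 - <<'E'
from h import *
s=read_state();print(s['time'],s['tool_pos'],s['wrist_force'],s['width'])
b=T2W((-.004,.030,0))
p=np.array(s['tool_pos'])
plan([((p[0],p[1],.07),ori(182)),((.53,.15,.115),ori(TY)),((b[0],b[1],.115),ori(TY,0))])
E
```

```text
3.1167 [0.47063163 0.26435511 0.00928475] [-0.48179016 -4.12440951  5.06724281] 0.278407970727279
waypoint row ends [ 2  6 10]
off [[-3.04,-0.0,-0.0],[-3.03,-0.0,-0.0],[-1.12,-1.39,-2.91],[-1.13,-1.48,-2.86],[-1.12,-1.59,-2.8]] 
 rot [[-0.0,-0.0,0.0],[-0.0,-0.0,0.0],[2.0,-0.0,0.0],[2.1,-0.0,0.0],[2.0,-0.0,0.0]]
off [[-1.12,-1.69,-2.75],[0.0,-1.43,-2.96],[0.0,-1.44,-2.96],[0.0,-1.43,-2.96],[0.0,-1.43,-2.96]] 
 rot [[2.1,-0.0,0.0],[-0.0,-0.0,0.0],[-0.0,-0.0,0.0],[-0.0,-0.0,0.0],[-0.0,-0.0,0.0]]
```

Width 0.278 is only 23.6 mm, so the pads seem to grip above the cell's widest line. I'll open slightly, go 4.5 mm lower and grip again.

Emit:
carry_out(
  offset=[
    [0,0,0],
    [0,0,0],
    [0,0,0],
    [0.25,0,0],
    [0.2,0,0],
  ],
  delta_rot=[
    [0,0,0],
    [0,0,0],
    [0,0,0],
    [0,0,0],
    [0,0,0],
  ],
  fingers=0,
)

```text
time: 3.53
tool_pos: [0.4701, 0.2648, 0.0041]
tcp_rot: [-1.235, 1.193, 1.235]
wrist_force: [0.0, 0.0, 0.5]
width: 0.503
```

Emit:
carry_out(
  offset=[
    [0,0,0],
    [0,0,0],
    [0,0,0],
    [0,0,0],
    [0,0,0],
  ],
  delta_rot=[
    [0,0,0],
    [0,0,0],
    [0,0,0],
    [0,0,0],
    [0,0,0],
  ],
  fingers=-1,
  newtons=60,
)

```text
time: 3.95
tool_pos: [0.4697, 0.2622, 0.0043]
tcp_rot: [-1.239, 1.196, 1.235]
wrist_force: [-0.0, -8.8, 5.2]
width: 0.286
```

Emit:
carry_out(
  offset=[
    [0,0,0],
    [0,0,0],
    [0,0,0],
    [0,0,0],
    [0,0,0],
  ],
  delta_rot=[
    [0,0,0],
    [0,0,0],
    [0,0,0],
    [0,0,0],
    [0,0,0],
  ],
)

```text
time: 4.37
tool_pos: [0.4697, 0.2622, 0.0043]
tcp_rot: [-1.238, 1.196, 1.235]
wrist_force: [0.6, -8.8, 5.1]
width: 0.289
```

Emit:
carry_out(
  offset=[
    [0,0,-0.25],
    [0,0,0],
    [-0.5,0,0],
    [-2,0,0],
    [-3,0,0],
  ],
  delta_rot=[
    [0,0,0],
    [0,0,0],
    [0,0,0],
    [0,0,0],
    [0,0,0],
  ],
)

```text
time: 4.78
tool_pos: [0.4667, 0.2606, 0.0556]
tcp_rot: [-1.234, 1.202, 1.239]
wrist_force: [0.8, -0.4, -0.6]
width: 0.283
```

Emit:
carry_out(
  offset=[
    [0,0,0],
    [0,0,0],
    [0,0,0],
    [0,0,0],
    [0,0,0],
  ],
  delta_rot=[
    [0,0,0],
    [0,0,0],
    [0,0,0],
    [0,0,0],
    [0,0,0],
  ],
)

```text
time: 5.2
tool_pos: [0.4693, 0.2616, 0.0581]
tcp_rot: [-1.234, 1.195, 1.236]
wrist_force: [0.3, 0.2, -1.3]
width: 0.283
```

```bash
python3 - <<'E'
from h import *
s=read_state();print(s['time'],s['tool_pos'],s['wrist_force'],s['width'])
b,_=read_camera('side')
cv2.imwrite('pics/p5.png',cv2.resize(b[110:210,160:300,::-1],(700,500),interpolation=2))
bb=T2W((-.004,.030,0));p=np.array(s['tool_pos'])
plan([((.53,.15,.115),ori(TY)),((bb[0],bb[1],.115),ori(TY,0))])
E
```

```text
5.2 [0.46926844 0.26164148 0.0581436 ] [ 0.27213207  0.16662635 -1.27577311] 0.2826425853625211
waypoint row ends [4 8]
off [[-1.42,-1.41,-2.84],[-1.42,-1.52,-2.8],[-1.42,-1.61,-2.73],[-1.41,-1.72,-2.68],[-0.0,-1.43,-2.96]] 
 rot [[2.0,-0.0,-0.0],[2.1,-0.0,-0.1],[2.0,-0.0,0.0],[2.1,-0.1,-0.0],[-0.0,0.0,-0.0]]
off [[-0.01,-1.44,-2.96],[0.0,-1.43,-2.96],[-0.0,-1.44,-2.96],[0,0,0],[0,0,0]] 
 rot [[-0.0,0.0,-0.0],[-0.0,0.0,-0.0],[-0.0,0.0,-0.0],[0,0,0],[0,0,0]]
```

View pics/p5.png

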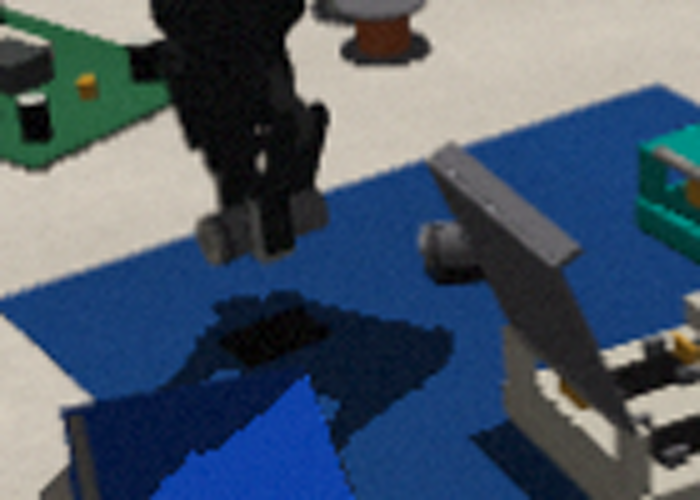

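p5: cell c2 is held level, with its button end at (212,240) and the fingertips about at the cell's underside. I'll cross-check the bays with the side camera, then move.

```bash
python3 - <<'E'
from h import *
D=np.load('side0.npz');im,W,n=D['im'],D['W'],D['n'];c=get_calibration('side')
hsv=cv2.cvtColor(im,cv2.COLOR_RGB2HSV).astype(int)
m=((hsv[...,0]>12)&(hsv[...,0]<32)&(hsv[...,1]>110)&(hsv[...,2]>70)).astype(np.uint8);m[:165]=0;m[215:]=0;m[:,:260]=0;m[:,330:]=0
k,l,st,ce=cv2.connectedComponentsWithStats(m)
a=np.radians(TY);ex=np.array([np.cos(a),np.sin(a),0]);ey=np.array([-np.sin(a),np.cos(a),0])
for i in range(1,k):
    if st[i,4]>2:
        P=np.nanmedian(W[l==i],0); v=st[i,1]; u=np.nonzero(l[v]==i)[0].mean(); q=plane(n,c,u,v,.033)
        print(st[i],'tester xyz',(P-O)@ex*1000,(P-O)@ey*1000,P[2]*1000,'top row',(q-O)@ex*1000,(q-O)@ey*1000)
# top camera depth-based wall top & side camera wall top centre
for nm in('top','side'):
    W=np.load(nm+'0.npz')['W'];X=(W-O)@ex*1000;Y=(W-O)@ey*1000;Z=W[...,2]*1000
    s=(abs(Z-36)<3.5)&(X<-40)&(X>-75)&(abs(Y)<75);print(nm,'wall x',np.percentile(X[s],[3,50,97]),'y',np.percentile(Y[s],[1,50,99]),s.sum())
    s=(abs(Z-20)<3)&(X<45)&(X>-45)&(abs(Y)<80);print(' body y',np.percentile(Y[s],[1,50,99]))
def pose(P,th):
    t=np.radians(th);cc,ss=np.cos(t),np.sin(t);return T2W((P[0]+.033*cc-.0003*ss,.030,.020+P[1]+.033*ss+.0003*cc)),ori(TY,th)
import pickle
st=plan([((.53,.15,.10),ori(TY,9)),pose((-.023,.03),18)])
plan([pose((-.023,.0015),18,)],start=st,step=1.5)
E
```

```text
[294 177   6   6  21] tester xyz -31.86513322653106 -26.384382710423054 27.799912128292313 top row -29.636536636500207 -33.59879939616522
[272 187   5   5   7] tester xyz 34.89076992221198 -28.978906927795755 20.910441557328575 top row 42.727640088915784 -22.49422513786379
[307 187   6   6  23] tester xyz -31.726790233442248 29.919998359330688 28.730043695268122 top row -29.469770555984358 23.7172375224208
top wall x [-62.3052954  -56.31377501 -50.52971744] y [-62.08888916   1.06301963  63.41440071] 188
 body y [-62.56357164   0.16994326  63.98861914]
side wall x [-65.24131093 -57.10757967 -51.32453151] y [-60.81494825   8.76120924  67.08135491] 172
 body y [-59.26567682  14.77890324  67.47765054]
waypoint row ends [4 8]
off [[-1.04,-1.42,-2.84],[-1.11,-1.47,-2.79],[-1.18,-1.53,-2.73],[-1.24,-1.58,-2.68],[0.8,-1.27,-2.96]] 
 rot [[2.0,-0.2,2.2],[2.1,-0.2,2.2],[2.0,-0.1,2.2],[2.1,-0.2,2.3],[-0.0,-0.0,2.2]]
off [[0.75,-1.3,-2.96],[0.69,-1.32,-2.96],[0.65,-1.36,-2.96],[0,0,0],[0,0,0]] 
 rot [[-0.0,-0.0,2.3],[-0.0,-0.0,2.2],[-0.0,-0.0,2.3],[0,0,0],[0,0,0]]
waypoint row ends [2]
off [[1.35,-0.44,0.0],[1.36,-0.44,0.0],[0,0,0],[0,0,0],[0,0,0]] 
 rot [[-0.0,-0.0,-0.0],[-0.0,-0.0,-0.0],[0,0,0],[0,0,0],[0,0,0]]
```

```bash
sed -i 's/^TY=.*/TY=173.8; O=np.array([.5738,.0543,0])/' h.py; cat >> h.py <<'E'
def pose(P,th,y,below=.0127,off=0):
    """TCP for flat bottom corner at tester (P0, floor+P1); TCP lies below the cell centre, off towards button"""
    t=np.radians(th);c,s=np.cos(t),np.sin(t);h=.013-below
    return T2W((P[0]+(.033+off)*c-h*s,y,.020+P[1]+(.033+off)*s+h*c)),ori(TY,th)
E
python3 - <<'E'
from h import *
st=plan([((.60,.17,.10),ori(TY,9)),pose((-.023,.03),18,.03)])
E
```

```text
waypoint row ends [5 9]
off [[-0.84,-2.55,-1.92],[-0.92,-2.57,-1.85],[-1.01,-2.59,-1.78],[-1.09,-2.61,-1.69],[-1.18,-2.62,-1.62]] 
 rot [[1.6,-0.1,1.8],[1.7,-0.2,1.7],[1.6,-0.1,1.8],[1.6,-0.2,1.8],[1.7,-0.1,1.8]]
off [[1.06,0.38,-3.7],[1.08,0.34,-3.69],[1.09,0.3,-3.7],[1.1,0.25,-3.7],[0,0,0]] 
 rot [[-0.0,-0.0,2.2],[-0.0,-0.0,2.3],[-0.0,-0.0,2.2],[-0.0,-0.0,2.3],[0,0,0]]
```

Emit:
carry_out(
  offset=[
    [-0.84,-2.55,-1.92],
    [-0.92,-2.57,-1.85],
    [-1.01,-2.59,-1.78],
    [-1.09,-2.61,-1.69],
    [-1.18,-2.62,-1.62],
  ],
  delta_rot=[
    [1.6,-0.1,1.8],
    [1.7,-0.2,1.7],
    [1.6,-0.1,1.8],
    [1.6,-0.2,1.8],
    [1.7,-0.1,1.8],
  ],
)

```text
time: 5.67
tool_pos: [0.6014, 0.1695, 0.101]
tcp_rot: [-1.042, 1.367, 1.245]
wrist_force: [0.4, 0.7, -0.1]
width: 0.281
```

Emit:
carry_out(
  offset=[
    [1.06,0.38,-3.7],
    [1.08,0.34,-3.69],
    [1.09,0.3,-3.7],
    [1.1,0.25,-3.7],
    [0,0,0],
  ],
  delta_rot=[
    [0,0,2.2],
    [0,0,2.3],
    [0,0,2.2],
    [0,0,2.3],
    [0,0,0],
  ],
)

```text
time: 6.08
tool_pos: [0.5602, 0.0195, 0.0579]
tcp_rot: [-0.945, 1.479, 1.359]
wrist_force: [-0.1, 0.3, -1.8]
width: 0.282
```

Emit:
carry_out(
  offset=[
    [0,0,0],
    [0,0,0],
    [0,0,0],
    [0,0,0],
    [0,0,0],
  ],
  delta_rot=[
    [0,0,0],
    [0,0,0],
    [0,0,0],
    [0,0,0],
    [0,0,0],
  ],
)

```text
time: 6.5
tool_pos: [0.5637, 0.0271, 0.0622]
tcp_rot: [-0.953, 1.467, 1.359]
wrist_force: [0.4, 0.3, -1.1]
width: 0.281
```

```bash
python3 - <<'E'
from h import *
s=read_state();print(s['time'],s['tool_pos'],s['wrist_force'],s['width'])
a,_=read_camera('top');b,_=read_camera('side')
A=cv2.resize(a[165:245,230:310,::-1],(400,400),interpolation=2);B=cv2.resize(b[130:230,240:340,::-1],(400,400),interpolation=2)
cv2.imwrite('pics/p6.png',np.hstack([A,B]))
plan([pose((-.023,.0015),18,.03)],step=1.5)
E
```

```text
6.5 [0.56372434 0.02706383 0.06218364] [ 0.44505786  0.26956931 -1.12383262] 0.28144203049378347
waypoint row ends [3]
off [[0.97,-0.27,-0.05],[0.97,-0.28,-0.05],[0.96,-0.27,-0.06],[0,0,0],[0,0,0]] 
 rot [[0.0,0.0,0.0],[0.0,0.0,0.1],[0.1,0.0,0.0],[0,0,0],[0,0,0]]
```

View pics/p6.png

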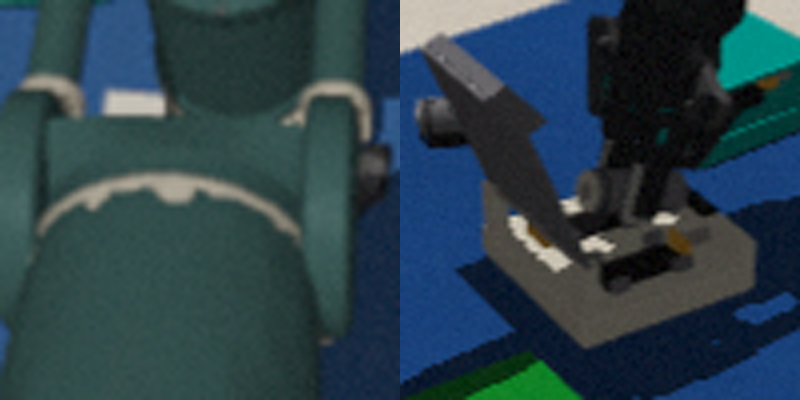

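p6: the top view is blocked by the arm. The side view shows the tilted cell over the near bay, with its button end by the hinge at (590,190) and its flat end at (675,190). I'll lower while watching the force.

Emit:
carry_out(
  offset=[
    [0.97,-0.27,-0.05],
    [0.97,-0.28,-0.05],
    [0,0,0],
    [0,0,0],
    [0,0,0],
  ],
  delta_rot=[
    [0,0,0],
    [0,0,0],
    [0,0,0],
    [0,0,0],
    [0,0,0],
  ],
)

```text
time: 7.02
tool_pos: [0.562, 0.0249, 0.041]
tcp_rot: [-0.95, 1.47, 1.359]
wrist_force: [-0.3, -0.3, -0.1]
width: 0.283
```

Emit:
carry_out(
  offset=[
    [0.5,-0.14,0],
    [0.46,-0.14,0],
    [0,0,0],
    [0,0,0],
    [0,0,0],
  ],
  delta_rot=[
    [0,0,0],
    [0,0,0],
    [0,0,0],
    [0,0,0],
    [0,0,0],
  ],
)

```text
time: 7.43
tool_pos: [0.5621, 0.0249, 0.0315]
tcp_rot: [-0.951, 1.469, 1.359]
wrist_force: [-0.2, -0.9, -0.1]
width: 0.284
```

```bash
python3 - <<'E'
from h import *
s=read_state();print(s['time'],s['tool_pos'],s['wrist_force'],s['torque'],s['width'])
st=plan([pose((-.023,.0015),18,.03)])
plan([pose((-.036,.0015),18,.03,),],step=.35,start=pose((-.023,.0015),18,.03))
E
```

```text
7.4333 [0.56211562 0.02494676 0.03145849] [-0.21066189 -0.93097693 -0.1059305 ] [-0.01660214 -0.17021984  0.05792966] 0.2841327839937774
waypoint row ends [1]
off [[-0.05,0.0,0.04],[0,0,0],[0,0,0],[0,0,0],[0,0,0]] 
 rot [[-0.0,0.1,0.1],[0,0,0],[0,0,0],[0,0,0],[0,0,0]]
waypoint row ends [4]
off [[-0.1,-0.31,0.0],[-0.1,-0.31,-0.0],[-0.1,-0.31,-0.0],[-0.1,-0.31,-0.0],[0,0,0]] 
 rot [[0.0,-0.0,0.0],[0.0,0.0,0.0],[0.0,0.0,0.0],[0.0,0.0,0.0],[0,0,0]]
```

Emit:
carry_out(
  offset=[
    [-0.1,-0.31,0],
    [-0.1,-0.31,0],
    [0,0,0],
    [0,0,0],
    [0,0,0],
  ],
  delta_rot=[
    [0,0,0],
    [0,0,0],
    [0,0,0],
    [0,0,0],
    [0,0,0],
  ],
  newtons=80,
)

```text
time: 7.85
tool_pos: [0.568, 0.0243, 0.0314]
tcp_rot: [-0.95, 1.47, 1.36]
wrist_force: [-3.1, 0.6, 0.4]
width: 0.271
```

Emit:
carry_out(
  offset=[
    [-0.1,-0.31,0],
    [-0.1,-0.31,0],
    [0,0,0],
    [0,0,0],
    [0,0,0],
  ],
  delta_rot=[
    [0,0,0],
    [0,0,0],
    [0,0,0],
    [0,0,0],
    [0,0,0],
  ],
)

```text
time: 8.27
tool_pos: [0.574, 0.0237, 0.0314]
tcp_rot: [-0.949, 1.471, 1.361]
wrist_force: [-6.3, 0.9, 2.2]
width: 0.275
```

```bash
python3 - <<'E'
from h import *
s=read_state();print(s['time'],s['tool_pos'],s['wrist_force'],s['torque'],s['width'])
p=np.array(s['tool_pos'])-T2W((0,.03,.02));a=np.radians(TY);print('tester',p@[np.cos(a),np.sin(a),0]*1e3,p@[-np.sin(a),np.cos(a),0]*1e3,p[2]*1e3)
plan([pose((-.036,.001),11,.03,),pose((-.036,.0005),4,.03)],ang=3.5,start=pose((-.036,.0015),18,.03))
E
```

```text
8.2667 [0.57399259 0.02367823 0.03140428] [-6.30696039  0.87724477  2.23576436] [ 0.08583984  0.90516793 -0.04852908] 0.27529903882278883
tester -3.498598271004225 0.4218578303283467 11.40427836871696
waypoint row ends [2 4]
off [[0.22,-0.02,-0.0],[0.23,-0.0,0.0],[0.23,-0.02,-0.0],[0.22,0.0,-0.0],[0,0,0]] 
 rot [[0.0,0.0,-3.5],[-0.0,-0.0,-3.5],[0.0,0.0,-3.5],[0.0,0.0,-3.5],[0,0,0]]
```

Emit:
carry_out(
  offset=[
    [0.22,-0.05,0],
    [0.23,-0.02,0],
    [0,0,0],
    [0,0,0],
    [0,0,0],
  ],
  delta_rot=[
    [0,0,-3.5],
    [0,0,-3.5],
    [0,0,0],
    [0,0,0],
    [0,0,0],
  ],
)

```text
time: 8.68
tool_pos: [0.5728, 0.0238, 0.0268]
tcp_rot: [-1.022, 1.39, 1.272]
wrist_force: [-7.1, 0.5, 0.9]
width: 0.273
```

Emit:
carry_out(
  offset=[
    [0.23,-0.02,0],
    [0.22,0,0],
    [0,0,0],
    [0,0,0],
    [0,0,0],
  ],
  delta_rot=[
    [0,0,-3.5],
    [0,0,-3.5],
    [0,0,0],
    [0,0,0],
    [0,0,0],
  ],
)

```text
time: 9.1
tool_pos: [0.5723, 0.0238, 0.0224]
tcp_rot: [-1.09, 1.307, 1.182]
wrist_force: [-7.2, 1.3, 1.3]
width: 0.27
```

```bash
cat >> h.py <<'E'
def rep(y=.03):
    s=read_state();R=Rn.from_rotvec(s['tcp_rot']).as_matrix()
    p=np.array(s['tool_pos'])-T2W((0,y,.02));a=np.radians(TY);print('t',s['time'],'tester',p@[np.cos(a),np.sin(a),0]*1e3,p@[-np.sin(a),np.cos(a),0]*1e3,p[2]*1e3,'tilt',np.degrees(np.arcsin(R[2,1])),'F',np.round(s['wrist_force'],1),'w',s['width'])
E
python3 - <<'E'
from h import *
rep()
b,_=read_camera('side')
cv2.imwrite('pics/p7.png',cv2.resize(b[140:220,250:340,::-1],(675,600),interpolation=2))
E
```

```text
t 9.1 tester -1.8024944602361719 0.4603811116393694 2.3875955623029155 tilt 4.115346802501415 F [-7.2  1.3  1.3] w 0.2704977578383276
```

View pics/p7.png

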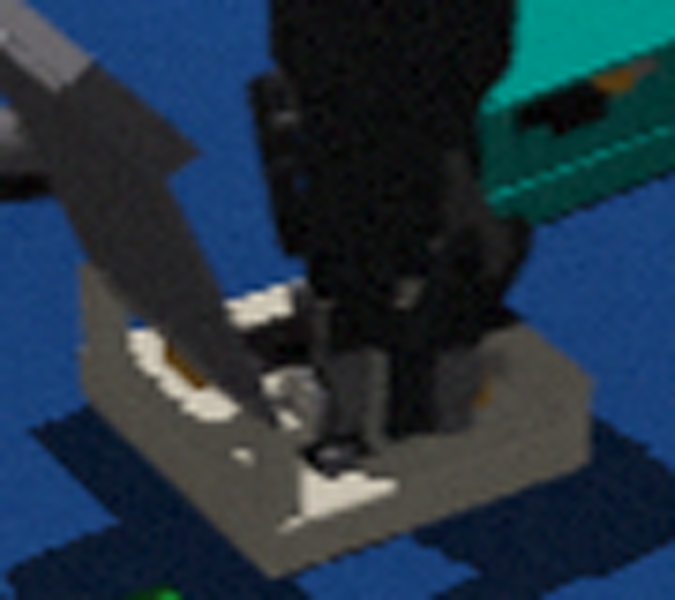

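p7: the cell is down in the near bay, with the button end (300,385) low behind the fixed contact. I'll level it a bit more, ease forward, and release with a small opening.

Emit:
carry_out(
  offset=[
    [0.11,0,0],
    [0,0.1,0],
    [0,0.1,0],
    [0,0,0],
    [0,0,0],
  ],
  delta_rot=[
    [0,0,-2],
    [0,0,0],
    [0,0,0],
    [0,0,0],
    [0,0,0],
  ],
)

```text
time: 9.57
tool_pos: [0.5714, 0.0239, 0.0213]
tcp_rot: [-1.11, 1.282, 1.155]
wrist_force: [-6.0, 1.3, -0.2]
width: 0.275
```

```bash
python3 -c "
from h import *
rep()"
```

```text
t 9.5667 tester -0.8967464181563298 0.4496842540806928 1.283154192742178 tilt 2.0296288661753894 F [-6.   1.3 -0.2] w 0.2750096315332491
```

Emit:
carry_out(
  offset=[
    [0,0.1,0],
    [0,0.1,0],
    [0,0.1,0],
    [0,0,0],
    [0,0,0],
  ],
  delta_rot=[
    [0,0,0],
    [0,0,0],
    [0,0,0],
    [0,0,0],
    [0,0,0],
  ],
)

```text
time: 9.98
tool_pos: [0.5696, 0.0242, 0.0216]
tcp_rot: [-1.111, 1.28, 1.153]
wrist_force: [-0.9, -0.3, -3.5]
width: 0.276
```

```bash
python3 -c "
from h import *
rep()"
```

```text
t 9.9833 tester 0.8954545094317848 0.40438364900757434 1.5591795042932954 tilt 1.850346447247942 F [-0.9 -0.3 -3.5] w 0.27571582136682843
```

Emit:
carry_out(
  offset=[
    [0,0,0],
    [0,0,0],
    [0,0,0],
    [0,0,0],
    [0,0,0],
  ],
  delta_rot=[
    [0,0,0],
    [0,0,0],
    [0,0,0],
    [0,0,0],
    [0,0,0],
  ],
  fingers=0,
)

```text
time: 10.4
tool_pos: [0.5698, 0.0242, 0.0222]
tcp_rot: [-1.111, 1.28, 1.153]
wrist_force: [0.2, 1.3, -0.6]
width: 0.495
```

```bash
python3 -c "
from h import *
rep()
plan([(T2W((.001,.03,.065)),ori(TY,2)),(T2W((-.03,-.03,.12)),ori(160)),((.60,.262,.12),ori(148))])"
```

```text
t 10.4 tester 0.7510459248811235 0.31677621949156787 2.168128595333524 tilt 1.8333370615943085 F [ 0.2  1.3 -0.6] w 0.4954265953703772
waypoint row ends [ 2  5 10]
off [[-2.14,0.08,0.02],[-2.14,0.09,0.02],[-1.87,-0.97,2.0],[-1.86,-0.83,2.07],[-1.84,-0.67,2.14]] 
 rot [[-0.0,0.0,0.1],[-0.0,0.1,0.1],[4.6,-0.1,-0.7],[4.6,-0.1,-0.6],[4.6,-0.1,-0.7]]
off [[0.0,1.37,3.36],[0.0,1.51,3.29],[0.01,1.64,3.23],[-0.0,1.78,3.16],[-0.0,1.91,3.08]] 
 rot [[2.4,0.0,-0.0],[2.4,0.0,-0.0],[2.4,0.0,-0.0],[2.4,0.0,-0.0],[2.4,0.0,-0.0]]
```

Emit:
carry_out(
  offset=[
    [-2.14,0.08,0.02],
    [-2.14,0.09,0.02],
    [-1.87,-0.97,2.0],
    [-1.86,-0.83,2.07],
    [-1.84,-0.67,2.14],
  ],
  delta_rot=[
    [0,0,0.1],
    [0,0,0.1],
    [4.6,0,-0.7],
    [4.6,0,-0.6],
    [4.6,0,-0.7],
  ],
)

```text
time: 10.82
tool_pos: [0.6069, 0.0812, 0.1207]
tcp_rot: [-0.946, 1.359, 0.943]
wrist_force: [1.4, 0.8, -0.4]
width: 0.498
```

Emit:
carry_out(
  offset=[
    [0,1.37,3.36],
    [0,1.51,3.29],
    [0,1.64,3.23],
    [0,1.78,3.16],
    [0,1.91,3.08],
  ],
  delta_rot=[
    [2.4,0,0],
    [2.4,0,0],
    [2.4,0,0],
    [2.4,0,0],
    [2.4,0,0],
  ],
  fingers=1,
)

```text
time: 11.23
tool_pos: [0.5993, 0.2637, 0.1192]
tcp_rot: [-0.788, 1.427, 0.786]
wrist_force: [0.3, -0.5, 0.6]
width: 1.001
```

Emit:
carry_out(
  offset=[
    [0,0,0],
    [0,0,0],
    [0,0,0],
    [0,0,0],
    [0,0,0],
  ],
  delta_rot=[
    [0,0,0],
    [0,0,0],
    [0,0,0],
    [0,0,0],
    [0,0,0],
  ],
)

```text
time: 11.65
tool_pos: [0.5995, 0.2606, 0.1188]
tcp_rot: [-0.789, 1.428, 0.787]
wrist_force: [0.4, -0.0, -0.5]
width: 1.001
```

```bash
python3 - <<'E'
from h import *
rep()
im,W,n,c=cloud('side');t=read_camera('top')[0]
A=cv2.resize(t[180:240,235:310,::-1],(375,300),interpolation=2);B=cv2.resize(im[160:220,255:330,::-1],(375,300),interpolation=2)
cv2.imwrite('pics/p8.png',np.hstack([A,B]))
a=np.radians(TY);X=(W-O)@[np.cos(a),np.sin(a),0]*1e3;Y=(W-O)@[-np.sin(a),np.cos(a),0]*1e3;Z=W[...,2]*1e3
for lo,hi in((-30,-18),(-18,-6),(-6,6),(6,18),(18,30)):
    s=(X>lo)&(X<hi)&(abs(Y-33)<13)&(Z>30);print(lo,hi,s.sum(),np.percentile(Z[s],[50,90,98]) if s.any() else '')
plan([((.5993,.2605,.05),ori(148)),((.5993,.2605,.0065),ori(148))])
E
```

```text
t 11.65 tester -3.2857984159238938 -237.82202273608254 98.77769666586097 tilt 0.04866478435576203 F [ 0.4 -0.  -0.5] w 1.0011691906604578
-30 -18 43 [41.42261152 46.07693339 46.9821135 ]
-18 -6 42 [42.79299006 46.60877266 47.86559115]
-6 6 42 [42.87664206 46.83276048 48.50430541]
6 18 44 [43.57139509 47.79092414 48.44063393]
18 30 53 [42.59930958 47.93464131 48.4786182 ]
waypoint row ends [2 4]
off [[3.44,0.01,-0.0],[3.45,0.0,-0.01],[2.17,-0.0,0.0],[2.18,-0.0,0.0],[0,0,0]] 
 rot [[-0.1,-0.1,-0.0],[-0.0,-0.1,-0.0],[-0.0,-0.0,-0.0],[-0.0,-0.0,-0.0],[0,0,0]]
```

View pics/p8.png

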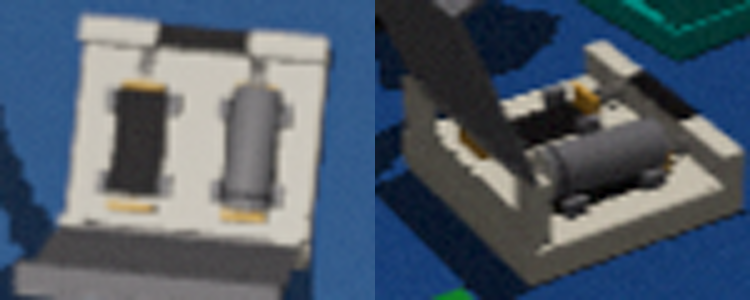

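p8: the cell sits in the near bay, crop (252,145), with its button end at the fixed contact. The depth suggests it is still about 1.8° high at the button end, so I'll press it down later. Now cell c1.

Emit:
carry_out(
  offset=[
    [3.44,0,0],
    [3.44,0,0],
    [2.2,0,0],
    [2.2,0,0],
    [0,0,0],
  ],
  delta_rot=[
    [0,0,0],
    [0,0,0],
    [0,0,0],
    [0,0,0],
    [0,0,0],
  ],
)

```text
time: 12.17
tool_pos: [0.5949, 0.259, 0.0006]
tcp_rot: [-0.789, 1.437, 0.789]
wrist_force: [-1.4, -1.0, -0.8]
width: 1.001
```

Emit:
carry_out(
  offset=[
    [0,0,0],
    [0,0,0],
    [0,0,0],
    [0,0,0],
    [0,0,0],
  ],
  delta_rot=[
    [0,0,0],
    [0,0,0],
    [0,0,0],
    [0,0,0],
    [0,0,0],
  ],
  fingers=-1,
  newtons=40,
)

```text
time: 12.58
tool_pos: [0.6004, 0.2621, 0.008]
tcp_rot: [-0.79, 1.424, 0.787]
wrist_force: [-0.9, 0.5, 4.1]
width: 0.302
```

Emit:
carry_out(
  offset=[
    [0,0,0],
    [0,0,0],
    [0,0,0],
    [0,0,0],
    [0,0,0],
  ],
  delta_rot=[
    [0,0,0],
    [0,0,0],
    [0,0,0],
    [0,0,0],
    [0,0,0],
  ],
)

```text
time: 13.0
tool_pos: [0.6005, 0.2622, 0.0081]
tcp_rot: [-0.79, 1.424, 0.787]
wrist_force: [-0.4, -0.6, 6.8]
width: 0.284
```

```bash
python3 -c "
from h import *
rep();s=read_state();print(s['tool_pos'],s['torque'])"
```

```text
t 13.0 tester -4.048276305581877 -239.55963049109113 -11.859035566075326 tilt -0.06148268766719948 F [-0.4 -0.6  6.8] w 0.28374829027019194
[0.6004569  0.2621967  0.00814096] [-0.11305466  0.11991918  0.06611532]
```

Emit:
carry_out(
  offset=[
    [-0.5,0,0],
    [-2,0,0],
    [-3,0,0],
    [0,0,0],
    [0,0,0],
  ],
  delta_rot=[
    [0,0,0],
    [0,0,0],
    [0,0,0],
    [0,0,0],
    [0,0,0],
  ],
  newtons=80,
)

```text
time: 13.42
tool_pos: [0.6012, 0.2627, 0.0638]
tcp_rot: [-0.79, 1.422, 0.787]
wrist_force: [0.8, 0.6, -0.6]
width: 0.27
```

```bash
python3 -c "
from h import *
rep();s=read_state();print(s['tool_pos'],s['torque'])
plan([((.60,.18,.09),ori(TY,9)),pose((-.023,.03),18,-.03,.009),pose((-.023,.010),18,-.03,.009)])"
```

```text
t 13.4167 tester -4.69342712623384 -240.12703279998186 43.81108111292296 tilt -0.13020944796096917 F [ 0.8  0.6 -0.6] w 0.2700895729223494
[0.60115956 0.26269111 0.06381108] [ 0.04790728 -0.01466629 -0.0148538 ]
waypoint row ends [4 7 8]
off [[-0.65,-1.07,-1.77],[-0.68,-0.85,-1.88],[-0.68,-0.59,-1.97],[-0.69,-0.35,-2.03],[0.96,0.51,-3.26]] 
 rot [[-6.4,0.5,2.2],[-6.5,0.5,2.3],[-6.4,0.5,2.2],[-6.5,0.5,2.3],[0.0,0.0,3.0]]
off [[0.98,0.46,-3.26],[1.01,0.41,-3.25],[1.9,-0.62,-0.01],[0,0,0],[0,0,0]] 
 rot [[0.0,0.0,3.0],[0.0,0.0,3.0],[0.0,0.0,-0.0],[0,0,0],[0,0,0]]
```

Emit:
carry_out(
  offset=[
    [-0.65,-1.07,-1.77],
    [-0.68,-0.85,-1.88],
    [-0.68,-0.59,-1.97],
    [-0.69,-0.35,-2.03],
    [0.96,0.51,-3.26],
  ],
  delta_rot=[
    [-6.4,0.5,2.2],
    [-6.5,0.5,2.3],
    [-6.4,0.5,2.2],
    [-6.5,0.5,2.3],
    [0,0,3],
  ],
)

```text
time: 13.83
tool_pos: [0.5908, 0.1485, 0.0812]
tcp_rot: [-1.018, 1.398, 1.29]
wrist_force: [1.1, 0.2, 0.2]
width: 0.273
```

Emit:
carry_out(
  offset=[
    [0.98,0.46,-3.26],
    [1.01,0.41,-3.25],
    [0.9,-0.3,0],
    [0,0,0],
    [0,0,0],
  ],
  delta_rot=[
    [0,0,3],
    [0,0,3],
    [0,0,0],
    [0,0,0],
    [0,0,0],
  ],
)

```text
time: 14.25
tool_pos: [0.5666, 0.0841, 0.0506]
tcp_rot: [-0.947, 1.478, 1.363]
wrist_force: [0.5, 0.5, -0.7]
width: 0.273
```

```bash
python3 -c "
from h import *
rep(-.03)
b,_=read_camera('side')
cv2.imwrite('pics/p9.png',cv2.resize(b[130:220,250:340,::-1],(500,500),interpolation=2))
plan([pose((-.023,.0015),18,-.03,.009)],step=1)"
```

```text
t 14.25 tester 10.339815627187935 1.1521710244352874 30.566709431132438 tilt 18.463569286604457 F [ 0.5  0.5 -0.7] w 0.2732325606051772
waypoint row ends [2]
off [[0.72,-0.37,0.02],[0.72,-0.37,0.03],[0,0,0],[0,0,0],[0,0,0]] 
 rot [[-0.0,-0.1,-0.2],[-0.0,-0.0,-0.2],[0,0,0],[0,0,0],[0,0,0]]
```

View pics/p9.png

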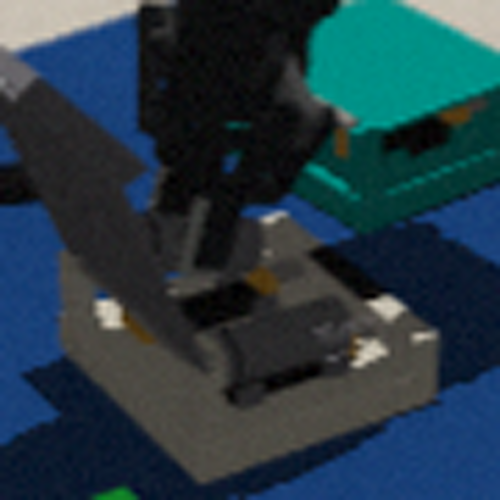

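p9: the second cell (200,240) is tilted over the far bay and the first lies in the near bay (285,340). I'll lower it and push.

Emit:
carry_out(
  offset=[
    [0.72,-0.35,0.03],
    [0.72,-0.3,0.03],
    [0,0,0],
    [0,0,0],
    [0,0,0],
  ],
  delta_rot=[
    [0,0,0],
    [0,0,0],
    [0,0,0],
    [0,0,0],
    [0,0,0],
  ],
)

```text
time: 14.72
tool_pos: [0.5696, 0.085, 0.0365]
tcp_rot: [-0.951, 1.476, 1.363]
wrist_force: [0.8, -0.3, -0.3]
width: 0.272
```

```bash
python3 -c "
from h import *
rep(-.03)
plan([pose((-.023,.0015),18,-.03,.009)],step=1)
plan([pose((-.036,.0015),18,-.03,.009)],step=.35)"
```

```text
t 14.7167 tester 7.506671370300909 -0.04899311208226475 16.521345552038884 tilt 18.291274990680044 F [ 0.8 -0.3 -0.3] w 0.27210592966523517
waypoint row ends [1]
off [[0.09,-0.07,-0.0],[0,0,0],[0,0,0],[0,0,0],[0,0,0]] 
 rot [[0.0,-0.1,-0.3],[0,0,0],[0,0,0],[0,0,0],[0,0,0]]
waypoint row ends [4]
off [[-0.08,-0.33,-0.0],[-0.08,-0.32,-0.0],[-0.08,-0.33,-0.0],[-0.08,-0.32,-0.01],[0,0,0]] 
 rot [[0.0,-0.0,-0.1],[0.0,-0.1,-0.0],[0.0,-0.0,-0.1],[0.0,-0.0,-0.1],[0,0,0]]
```

Emit:
carry_out(
  offset=[
    [-0.08,-0.33,0],
    [-0.08,-0.33,0],
    [-0.08,-0.33,0],
    [-0.08,-0.33,0],
    [0,0,0],
  ],
  delta_rot=[
    [0,0,0],
    [0,0,0],
    [0,0,0],
    [0,0,0],
    [0,0,0],
  ],
)

```text
time: 15.13
tool_pos: [0.5827, 0.0834, 0.0361]
tcp_rot: [-0.948, 1.477, 1.364]
wrist_force: [-5.8, 1.6, 4.8]
width: 0.277
```

Emit:
carry_out(
  offset=[
    [0,0,0],
    [0,0,0],
    [0,0,0],
    [0,0,0],
    [0,0,0],
  ],
  delta_rot=[
    [0,0,0],
    [0,0,0],
    [0,0,0],
    [0,0,0],
    [0,0,0],
  ],
)

```text
time: 15.55
tool_pos: [0.5821, 0.0834, 0.036]
tcp_rot: [-0.948, 1.477, 1.364]
wrist_force: [-5.6, 2.7, 4.3]
width: 0.271
```

```bash
python3 -c "
from h import *
rep(-.03)
s=read_state();p=np.array(s['tool_pos']);q=pose((-.036,.0015),18,-.03,.009);print((p-q[0])*1e3)
plan([pose((-.036,.001),11,-.03,.009),pose((-.036,.0005),3,-.03,.009)],ang=4,start=q)"
```

```text
t 15.55 tester -5.138133854400216 0.19430417018405763 16.028242448682494 tilt 18.452927868402924 F [-5.6  2.7  4.3] w 0.27078886548764375
[-0.72988304 -0.11615668  0.52645557]
waypoint row ends [2 4]
off [[0.23,0.0,0.0],[0.22,0.02,0.0],[0.26,0.01,-0.0],[0.25,0.02,-0.0],[0,0,0]] 
 rot [[0.0,0.0,-3.5],[-0.0,-0.0,-3.5],[0.0,-0.0,-4.0],[0.0,0.0,-4.0],[0,0,0]]
```

Emit:
carry_out(
  offset=[
    [0.17,-0.04,0],
    [0.22,0,0],
    [0,0,0],
    [0,0,0],
    [0,0,0],
  ],
  delta_rot=[
    [0,0,-3.5],
    [0,0,-3.5],
    [0,0,0],
    [0,0,0],
    [0,0,0],
  ],
)

```text
time: 15.97
tool_pos: [0.5803, 0.0832, 0.0312]
tcp_rot: [-1.021, 1.397, 1.276]
wrist_force: [-5.2, 0.9, 1.1]
width: 0.271
```

Emit:
carry_out(
  offset=[
    [0.24,0.01,0],
    [0.24,0.02,0],
    [0,0,0],
    [0,0,0],
    [0,0,0],
  ],
  delta_rot=[
    [0,0,-4],
    [0,0,-4],
    [0,0,0],
    [0,0,0],
    [0,0,0],
  ],
)

```text
time: 16.38
tool_pos: [0.5789, 0.0832, 0.0263]
tcp_rot: [-1.099, 1.303, 1.174]
wrist_force: [-6.9, 0.7, 1.2]
width: 0.268
```

```bash
python3 -c "
from h import *
rep(-.03)
s=read_state();p=np.array(s['tool_pos']);q=pose((-.036,.0005),3,-.03,.009);print((p-q[0])*1e3,s['torque'])"
```

```text
t 16.3833 tester -1.9914689233579155 0.718540104804829 6.3176833651988895 tilt 3.5569319567147972 F [-6.9  0.7  1.2] w 0.26821265264386707
[-1.3333142  -0.57792332  0.09607867] [0.19127388 0.97741916 0.00214379]
```

Emit:
carry_out(
  offset=[
    [0.14,0,0],
    [0,0,0],
    [0,0.1,0],
    [0,0.1,0],
    [0,0,0],
  ],
  delta_rot=[
    [0,0,-2.5],
    [0,0,0],
    [0,0,0],
    [0,0,0],
    [0,0,0],
  ],
)

```text
time: 16.8
tool_pos: [0.5786, 0.0832, 0.0251]
tcp_rot: [-1.123, 1.271, 1.14]
wrist_force: [-3.9, 0.4, -1.8]
width: 0.272
```

Emit:
carry_out(
  offset=[
    [0,0.1,0],
    [0,0.1,0],
    [0,0.1,0],
    [0,0,0],
    [0,0,0],
  ],
  delta_rot=[
    [0,0,0],
    [0,0,0],
    [0,0,0],
    [0,0,0],
    [0,0,0],
  ],
)

```text
time: 17.22
tool_pos: [0.5773, 0.0835, 0.0258]
tcp_rot: [-1.125, 1.268, 1.137]
wrist_force: [-0.6, -1.1, -3.2]
width: 0.269
```

```bash
python3 -c "
from h import *
rep(-.03)"
```

```text
t 17.2167 tester -0.30429071981479744 0.5847783947932039 5.765673831505471 tilt 0.6806891865850809 F [-0.6 -1.1 -3.2] w 0.26909346766693226
```

Emit:
carry_out(
  offset=[
    [0,0,0],
    [0,0,0],
    [0,0,0],
    [-2,0,0],
    [-3,0,0],
  ],
  delta_rot=[
    [0,0,0],
    [0,0,0],
    [0,0,0],
    [0,0,0],
    [0,0,0],
  ],
  fingers=0,
)

```text
time: 17.63
tool_pos: [0.5743, 0.0835, 0.0731]
tcp_rot: [-1.121, 1.275, 1.143]
wrist_force: [-0.1, -0.0, 0.2]
width: 0.5
```

Emit:
carry_out(
  offset=[
    [0,0,0],
    [0,0,0],
    [0,0,0],
    [0,0,0],
    [0,0,0],
  ],
  delta_rot=[
    [0,0,0],
    [0,0,0],
    [0,0,0],
    [0,0,0],
    [0,0,0],
  ],
  fingers=-1,
)

```text
time: 18.05
tool_pos: [0.576, 0.0837, 0.0743]
tcp_rot: [-1.123, 1.271, 1.14]
wrist_force: [-0.2, 0.4, 1.0]
width: 0.001
```

```bash
python3 -c "
from h import *
rep(-.03)
st=plan([(T2W((.013,-.03,.050)),ori(TY,6),5)])
print('press: -> z .042, then lift & other bay')
st=plan([(T2W((.013,-.03,.042)),ori(TY,6),4)],start=st)
st=plan([(T2W((.013,-.03,.065)),ori(TY,6),1),(T2W((.013,.03,.065)),ori(TY,6),2),(T2W((.013,.03,.05)),ori(TY,6),1)],start=st)"
```

```text
t 18.05 tester 1.009065183266699 0.5844015937273614 54.2963530847682 tilt 0.9094669036185344 F [-0.2  0.4  1. ] w 0.0006509776785757044
waypoint row ends [5]
off [[0.49,0.23,0.01],[0.49,0.23,0.02],[0.5,0.21,0.01],[0.5,0.21,0.01],[0.51,0.19,0.01]] 
 rot [[0.0,-0.0,1.0],[0.0,-0.1,1.0],[0.0,0.0,1.1],[0.0,-0.0,1.0],[0.0,-0.1,1.0]]
press: -> z .042, then lift & other bay
waypoint row ends [4]
off [[0.2,-0.02,0.0],[0.2,-0.02,0.0],[0.19,-0.02,0.0],[0.2,-0.02,0.0],[0,0,0]] 
 rot [[0.0,0.0,-0.0],[0.0,0.0,-0.0],[0.0,0.0,-0.0],[0.0,0.0,-0.0],[0,0,0]]
waypoint row ends [1 3 4]
off [[-2.28,0.24,0.0],[-0.0,0.0,-3.0],[-0.01,0.0,-3.0],[1.49,-0.16,0.0],[0,0,0]] 
 rot [[0.0,0.0,-0.0],[0.0,0.0,-0.0],[0.0,0.0,-0.0],[0.0,0.0,-0.0],[0,0,0]]
```

Emit:
carry_out(
  offset=[
    [0.49,0.23,0],
    [0.49,0.23,0],
    [0.5,0.21,0],
    [0.5,0.21,0],
    [0.5,0.19,0],
  ],
  delta_rot=[
    [0,0,1],
    [0,0,1],
    [0,0,1],
    [0,0,1],
    [0,0,1],
  ],
)

```text
time: 18.47
tool_pos: [0.5647, 0.0849, 0.0502]
tcp_rot: [-1.076, 1.331, 1.205]
wrist_force: [-0.3, -0.7, 0.6]
width: 0.005
```

Emit:
carry_out(
  offset=[
    [0.2,-0.02,0],
    [0.2,-0.02,0],
    [0.2,-0.02,0],
    [0.2,-0.02,0],
    [0,0,0],
  ],
  delta_rot=[
    [0,0,0],
    [0,0,0],
    [0,0,0],
    [0,0,0],
    [0,0,0],
  ],
)

```text
time: 18.88
tool_pos: [0.5647, 0.0851, 0.046]
tcp_rot: [-1.076, 1.331, 1.204]
wrist_force: [-7.4, -0.1, 16.9]
width: 0.002
```

```bash
python3 -c "
from h import *
rep(-.03)"
```

```text
t 18.8833 tester 12.331467590461557 0.33219349831763145 26.022522544064525 tilt 5.884368085580579 F [-7.4 -0.1 16.9] w 0.002440979168771034
```

Emit:
carry_out(
  offset=[
    [-2.28,0.24,0],
    [0,0,-3],
    [0,0,-3],
    [1.49,-0.16,0],
    [0,0,0],
  ],
  delta_rot=[
    [0,0,0],
    [0,0,0],
    [0,0,0],
    [0,0,0],
    [0,0,0],
  ],
)

```text
time: 19.3
tool_pos: [0.5574, 0.0241, 0.0499]
tcp_rot: [-1.075, 1.332, 1.203]
wrist_force: [0.1, -0.1, -0.9]
width: -0.001
```

Emit:
carry_out(
  offset=[
    [0.2,-0.02,0],
    [0.2,-0.02,0],
    [0.2,-0.02,0],
    [0.2,-0.02,0],
    [0,0,0],
  ],
  delta_rot=[
    [0,0,0],
    [0,0,0],
    [0,0,0],
    [0,0,0],
    [0,0,0],
  ],
)

```text
time: 19.72
tool_pos: [0.5588, 0.026, 0.046]
tcp_rot: [-1.078, 1.33, 1.205]
wrist_force: [-7.4, 0.5, 16.9]
width: 0.002
```

```bash
python3 -c "
from h import *
rep()"
```

```text
t 19.7167 tester 11.81641613045704 -0.2547251159721999 26.026750376186033 tilt 5.838332789244468 F [-7.4  0.5 16.9] w 0.0020620218439983315
```

```bash
python3 -c "
from h import *
h=T2W((.05,0,.052));Q=ori(TY,0)
st=plan([(T2W((0.0,.02,.13)),ori(TY,3)),(T2W((.02,0,.205)),Q),(T2W((.125,0,.205)),Q),(T2W((.125,0,.14)),Q)])
print(st[0])
w=[]
for f in range(105,-1,-7):
    a=np.radians(f);w.append((T2W((.05-.095*np.cos(a)+.002*np.sin(a)+.011,0,.052+.095*np.sin(a)+.002*np.cos(a))),Q))
w.append((T2W((-.034,0,.051)),Q))
plan(w,start=st)"
```

```text
waypoint row ends [ 3  6  9 11]
off [[-2.83,-0.11,0.32],[-2.82,-0.15,0.32],[-2.82,-0.2,0.32],[-2.46,0.8,0.66],[-2.48,0.75,0.67]] 
 rot [[0.0,-0.0,-0.9],[0.1,-0.1,-1.0],[-0.0,-0.0,-0.9],[-0.0,-0.0,-1.0],[-0.0,-0.0,-1.0]]
off [[-2.48,0.72,0.66],[0.0,3.5,0.0],[0.0,3.5,0.0],[0.0,3.5,0.0],[3.25,-0.0,0.0]] 
 rot [[-0.0,-0.0,-1.0],[-0.0,-0.0,-0.0],[-0.0,-0.0,-0.0],[-0.0,-0.0,-0.0],[-0.0,-0.0,-0.0]]
off [[3.25,-0.01,0.01],[0,0,0],[0,0,0],[0,0,0],[0,0,0]] 
 rot [[-0.0,-0.0,-0.0],[0,0,0],[0,0,0],[0,0,0],[0,0,0]]
[0.44955031 0.06784646 0.14003651]
waypoint row ends [ 1  2  3  4  5  6  7  8  9 10 11 12 13 14 15 16 17]
off [[-0.32,-3.75,-0.0],[-0.26,-1.13,-0.0],[-0.12,-1.15,-0.0],[0.03,-1.16,-0.0],[0.17,-1.15,-0.0]] 
 rot [[-0.0,-0.0,-0.0],[-0.0,-0.0,-0.0],[-0.0,-0.0,-0.0],[-0.0,-0.0,-0.0],[-0.0,-0.0,-0.0]]
off [[0.3,-1.12,-0.0],[0.44,-1.07,-0.0],[0.57,-1.02,-0.0],[0.68,-0.93,-0.0],[0.8,-0.85,-0.0]] 
 rot [[-0.0,-0.0,-0.0],[-0.0,-0.0,-0.0],[-0.0,-0.0,-0.0],[-0.0,-0.0,-0.0],[-0.0,-0.0,-0.0]]
off [[0.89,-0.74,0.0],[0.98,-0.63,0.0],[1.04,-0.5,0.0],[1.1,-0.37,0.0],[1.14,-0.24,0.0]] 
 rot [[-0.0,-0.0,-0.0],[-0.0,-0.0,-0.0],[-0.0,-0.0,-0.0],[-0.0,-0.0,-0.0],[-0.0,-0.0,-0.0]]
off [[1.15,-0.09,0.0],[0.3,-0.0,0.0],[0,0,0],[0,0,0],[0,0,0]] 
 rot [[-0.0,-0.0,-0.0],[-0.0,-0.0,-0.0],[0,0,0],[0,0,0],[0,0,0]]
```

Emit:
carry_out(
  offset=[
    [-2.83,-0.11,0.32],
    [-2.82,-0.15,0.32],
    [-2.82,-0.2,0.32],
    [-2.46,0.8,0.66],
    [-2.48,0.75,0.67],
  ],
  delta_rot=[
    [0,0,-1],
    [0,0,-1],
    [0,0,-1],
    [0,0,-1],
    [0,0,-1],
  ],
)

```text
time: 20.13
tool_pos: [0.56, 0.0495, 0.179]
tcp_rot: [-1.125, 1.267, 1.138]
wrist_force: [-0.1, -0.2, 0.4]
width: 0.003
```

Emit:
carry_out(
  offset=[
    [-2.48,0.72,0.66],
    [0,3.5,0],
    [0,3.5,0],
    [0,3.5,0],
    [0,0,0],
  ],
  delta_rot=[
    [0,0,-1],
    [0,0,0],
    [0,0,0],
    [0,0,0],
    [0,0,0],
  ],
)

```text
time: 20.55
tool_pos: [0.4424, 0.0683, 0.2003]
tcp_rot: [-1.132, 1.26, 1.131]
wrist_force: [-0.9, -0.2, -0.6]
width: 0.001
```

Emit:
carry_out(
  offset=[
    [3.25,0,0],
    [3.25,0,0],
    [0,0,0],
    [0,0,0],
    [0,0,0],
  ],
  delta_rot=[
    [0,0,0],
    [0,0,0],
    [0,0,0],
    [0,0,0],
    [0,0,0],
  ],
)

```text
time: 20.97
tool_pos: [0.4501, 0.0674, 0.1379]
tcp_rot: [-1.134, 1.256, 1.125]
wrist_force: [0.1, 0.2, 0.0]
width: -0.002
```

```bash
python3 - <<'E'
from h import *
rep(0)
im,W,n,c=cloud('side');t=read_camera('top')[0]
A=cv2.resize(t[180:240,235:310,::-1],(375,300),interpolation=2);B=cv2.resize(im[160:220,255:330,::-1],(375,300),interpolation=2)
cv2.imwrite('pics/p10.png',np.hstack([A,B]))
a=np.radians(TY);X=(W-O)@[np.cos(a),np.sin(a),0]*1e3;Y=(W-O)@[-np.sin(a),np.cos(a),0]*1e3;Z=W[...,2]*1e3
for y in(-27,33):
  for lo,hi in((-30,-18),(-6,6),(18,30)):
    s=(X>lo)&(X<hi)&(abs(Y-y)<13)&(Z>30)&(Z<55);print(y,lo,hi,s.sum(),np.percentile(Z[s],[50,90,98]) if s.any() else '')
E
```

```text
t 20.9667 tester 124.36511265433674 0.33179192298970384 117.93467502524095 tilt -0.28179566975220904 F [0.1 0.2 0. ] w -0.00200690112297682
-27 -30 -18 39 [41.01078698 45.27465698 45.93369273]
-27 -6 6 36 [41.2724181  45.48571392 46.56023017]
-27 18 30 2 [43.0223424  45.61434369 46.13274395]
33 -30 -18 41 [41.76102647 45.45448688 47.09612107]
33 -6 6 40 [40.50729684 44.72313626 46.20349542]
33 18 30 49 [40.08728859 45.47247941 46.44653503]
```

View pics/p10.png

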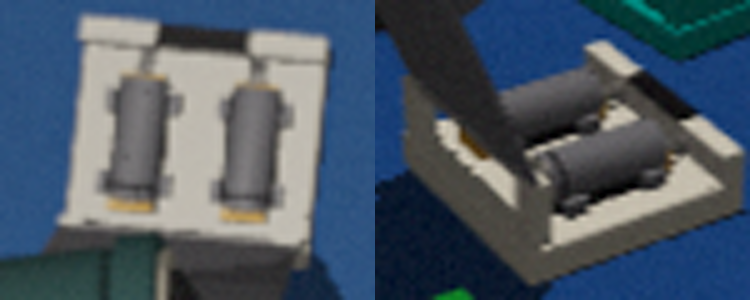

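p10: both cells lie between their posts, crop (138,140) and (252,145), with grooves and buttons at the hinge-side contacts. Their tops are level at about 46 mm. Now the cover.

Emit:
carry_out(
  offset=[
    [-0.32,-3.75,0],
    [-0.26,-1.13,0],
    [-0.12,-1.15,0],
    [0.03,-1.16,0],
    [0.17,-1.15,0],
  ],
  delta_rot=[
    [0,0,0],
    [0,0,0],
    [0,0,0],
    [0,0,0],
    [0,0,0],
  ],
)

```text
time: 21.48
tool_pos: [0.5335, 0.0581, 0.1433]
tcp_rot: [-1.133, 1.256, 1.125]
wrist_force: [-1.3, 1.2, 1.7]
width: 0.004
```

Emit:
carry_out(
  offset=[
    [0.3,-1.12,0],
    [0.44,-1.07,0],
    [0.57,-1.02,0],
    [0.68,-0.93,0],
    [0.8,-0.85,0],
  ],
  delta_rot=[
    [0,0,0],
    [0,0,0],
    [0,0,0],
    [0,0,0],
    [0,0,0],
  ],
)

```text
time: 21.9
tool_pos: [0.5828, 0.0526, 0.1136]
tcp_rot: [-1.133, 1.257, 1.125]
wrist_force: [0.5, 0.1, 1.2]
width: -0.0
```

```bash
python3 -c "
from h import *
rep(0)"
```

```text
t 21.9 tester -9.175140455524827 0.7553857711196806 93.64336562673107 tilt -0.2432681247108368 F [0.5 0.1 1.2] w -0.00013977989024328765
```

Emit:
carry_out(
  offset=[
    [0.89,-0.74,0],
    [0.98,-0.63,0],
    [1.04,-0.5,0],
    [1.1,-0.37,0],
    [0,0,0],
  ],
  delta_rot=[
    [0,0,0],
    [0,0,0],
    [0,0,0],
    [0,0,0],
    [0,0,0],
  ],
)

```text
time: 22.32
tool_pos: [0.6024, 0.0499, 0.0708]
tcp_rot: [-1.131, 1.261, 1.129]
wrist_force: [-0.8, -0.2, -0.6]
width: 0.001
```

Emit:
carry_out(
  offset=[
    [1.14,-0.24,0],
    [0.8,-0.09,0],
    [0.3,0,0],
    [0.3,0,0],
    [0,0,0],
  ],
  delta_rot=[
    [0,0,0],
    [0,0,0],
    [0,0,0],
    [0,0,0],
    [0,0,0],
  ],
)

```text
time: 22.73
tool_pos: [0.6078, 0.0498, 0.0536]
tcp_rot: [-1.133, 1.257, 1.126]
wrist_force: [-13.2, -0.4, 28.5]
width: -0.002
```

```bash
python3 -c "
from h import *
rep(0)"
```

```text
t 22.7333 tester -34.274111758607624 0.798745048999048 33.632214576306275 tilt -0.20861057515306353 F [-13.2  -0.4  28.5] w -0.0021044736993693883
```

Emit:
carry_out(
  offset=[
    [-0.6,0,0],
    [-3,0,0],
    [-4,0,0],
    [-4,0,0],
    [0,0,0],
  ],
  delta_rot=[
    [0,0,0],
    [0,0,0],
    [0,0,0],
    [0,0,0],
    [0,0,0],
  ],
)

```text
time: 23.15
tool_pos: [0.6128, 0.0503, 0.1745]
tcp_rot: [-1.139, 1.245, 1.115]
wrist_force: [1.8, -0.3, 2.2]
width: -0.001
```

Emit:
carry_out(
  offset=[
    [0,0,4],
    [0,0,4],
    [0,0,4],
    [0,0,4],
    [0,0,4],
  ],
  delta_rot=[
    [0,0,0],
    [0,0,0],
    [0,0,0],
    [0,0,0],
    [0,0,0],
  ],
)

```text
time: 23.57
tool_pos: [0.6284, 0.2505, 0.164]
tcp_rot: [-1.133, 1.257, 1.125]
wrist_force: [1.4, -0.2, -0.1]
width: -0.002
```

```bash
python3 - <<'E'
from h import *
rep(0)
im,W,n,c=cloud('side');t,Wt,_,_=cloud('top')
A=cv2.resize(t[100:300,130:460,::-1],(400,242),interpolation=2);B=cv2.resize(im[150:230,245:350,::-1],(400,305),interpolation=2)
A=cv2.copyMakeBorder(A,0,63,0,0,0);cv2.imwrite('pics/p11.png',np.hstack([A,B]))
a=np.radians(TY)
for W in(W,Wt):
  X=(W-O)@[np.cos(a),np.sin(a),0]*1e3;Y=(W-O)@[-np.sin(a),np.cos(a),0]*1e3;Z=W[...,2]*1e3
  for lo,hi in((-58,-45),(-15,0),(25,40)):
    s=(X>lo)&(X<hi)&(abs(Y)<50)&(Z<120);print(lo,s.sum(),np.nanmedian(Z[s]))
E
```

```text
t 23.5667 tester -33.078926698350145 -200.90528078939596 143.97280562384356 tilt -0.22749151289209105 F [ 1.4 -0.2 -0.1] w -0.0015520565261681353
-58 152 53.11585966857111
-15 170 53.41504125753137
25 212 53.027274936563195
-58 188 52.67432595884459
-15 224 52.470597660299
25 220 52.80993830446495
```

View pics/p11.png

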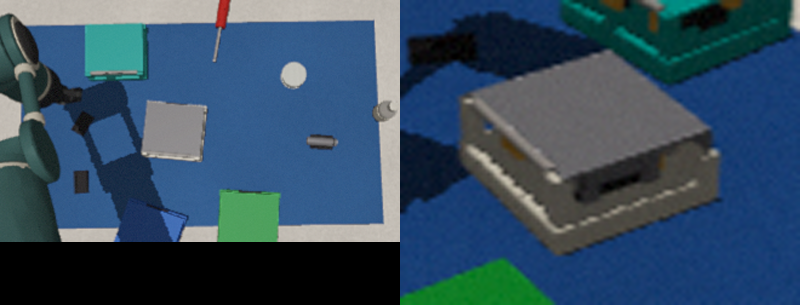

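p11: the cover (175,130) lies flat and level in both cameras, the slim cell (322,142) and the other things are where they were, and the arm is clear. Handing in.

```bash
python3 -c "
from workcell import *
print(finish_job())"
```

```text
the job is handed in; nothing more can be done
None
```

Both thick cells are in the tester's two bays with the cover folded shut, and the job was handed in at about 24 s of robot time.

- **Cells:** I put one cell in the bay at tester y = +30 mm, then the other in the bay at y = −30 mm. Each went in flat end first against the spring plate, then I lowered the button end behind the fixed contact. After release the first cell was still about 1.8° high at the button end, so I pressed both down with shut fingers, at about 17 N.
- **Before closing:** the camera depth showed both cell tops level at about 46 mm, with grooves and buttons at the hinge-side contacts. Few depth points covered the button end of the y = −30 mm cell.
- **Cover:** the fingertip stopped at 53.6 mm with about 28 N on it, against a shut height of 54 mm. Both cameras then read the cover level at 52.5 to 53.4 mm.
- **Bench:** the slim cell, spool, bottle and screwdriver are where they were in the last picture, and the arm was clear of everything.

**What disagreed:**
- The gripper width read 23 to 25 mm on the 26 mm cells.
- The two cameras put the tester 2 to 4 mm apart, so I used a position in between and checked it by contact force.
- The spring travel and the contacts after the cover was shut were not measured directly.

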